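Ease the spring clip off the popper's hinge rod

TASK

Take the spring clip off the red popper's rod so that the popper can be opened for cleaning: draw the blue wedge out of its pine sleeve, take it by the handle and slide it along under the clip's crossbar until the clip's jaws are spread over the rod by the wedge alone. Then put the freed clip in the green bowl, leave the wedge lying on the shelf, out of the bowl and clear of the popper, and do not disturb the jar, the shaker or the scoop.

Things in the scene. Friction and masses are not known exactly. Their poses are not given: they have to be found in the camera images.
- popper: Red air popper, fixed. Origin: on the shelf under the middle of its rod, where the clip sits; x along the rod, the way the wedge is pushed. Red foot plate 72 mm wide, 12 thick, x -60 to 300. Round steel rod, diameter 20 mm, x -75 to 75, centre 40 mm up, held in two black lugs 50 mm wide, x -60 to -17 and 17 to 60, with flat tops 50 mm above the shelf, flush with the rod's top.
- rod_top (a point): Point on top of the rod midway between the lugs, 50 mm above the shelf; the wedge slides towards the popper's +x on the flat lug tops. Two black stop cheeks (x 7 to 19 mm, y 26 to 34 either side, tops 80 mm above the shelf) stand just beyond the crossbar's ends and keep the clip from being pushed along; the wedge passes between them.
- tower (a point): Axis of the popper's red tower at shelf height: radius 85 mm (foot 105), 270 mm tall.
- clip: Loose H-shaped steel spring clip, 110 g. Origin: midway between its two side rails at their underside, resting on the lug tops at the start; x along the rod as the popper's x, z up. Rails 66 mm long (x), 6 wide, 10 high, at y 14 to 20 either side. Two sprung dark jaws, 24 mm long (x), hang down both sides of the rod between the lugs to 24 mm below the origin and close under the rod.
- crossbar (a point): Middle of the underside of the clip's round crossbar (10 mm thick, 64 mm long in y), 7 mm above the rails' underside; a wedge up to 28 mm wide goes under it between the rails. Lifting the clip 10 mm (about 10 N) brings the jaws to the widest part of the rod; at 16 mm it is past it, stays up when the wedge is drawn back, and lifts off easily.
- tab (a point): Centre of the yellow pull tab standing on the crossbar, 40 mm above the clip's origin: 24 mm long (x), 12 mm thick (y), 48 mm high. Grip it across its thickness.
- wedge: Loose wedge, 200 mm long, 20 wide, 120 g. Origin: on its flat underside where handle and blade meet; x towards the thin tip, z up. Wooden handle x -100 to 0, 28 mm high. Blue blade 23 mm high at x 0 to 10, sloping evenly to 3 mm at x 100. At the start it lies flat on the shelf, handle inside the sleeve, blade sticking out.
- wedge_tip (a point): Tip of the wedge, at its underside. The wedge lifts the clip by its own height under the crossbar less 7 mm: push until the tip is 92 to 97 mm past the crossbar; at 100 the handle's step meets it.
- wedge_handle (a point): Middle of the wedge's handle, 14 mm above its underside, 50 mm behind the origin. Reachable only once the wedge is drawn straight out of the sleeve along its x by more than 100 mm and set down.
- jaw_a (a joint): spread of the jaw on the clip's +y side, rad: 0 closed under the rod, about 0.17 when passing the widest part of the rod
- jaw_b (a joint): the same for the jaw on the -y side
- sleeve: Fixed pine sleeve on the shelf, 115 mm long, 52 mm wide, 46 mm high, roofed, inside 32 mm wide and 38 mm high. Origin: on the shelf at the middle of its open mouth; it opens towards its +x and extends back to x -115 mm.
- bowl: Loose green bowl, rim radius 70 mm, 52 mm high, upright. Origin: centre of its underside; the inner floor is about 5 mm above it.
- jar: Closed glass jar with a steel cap, radius 38 mm, 130 mm tall; origin centre of underside. Leave alone.
- shaker: White ceramic shaker, radius 29 mm, 98 mm tall; origin centre of underside. Leave alone.
- scoop: Stainless measuring scoop, cup radius 23 mm, 30 mm high, handle reaching 113 mm along its -x; origin centre of the cup's underside. Leave alone.
There are look-alikes about, which are no part of the job. What is shaped like the clip but orange or purple is not meant.

How it is judged (in metres and radians):
On the way, in this order (a step that is already met when the one before it is completed fails the run):
1. the wedge is drawn out of the sleeve (x of wedge in the frame of sleeve above 0.1 m), for 0.1 s.
2. the wedge, under the crossbar, lifts the clip over the rod with both jaws spread, and the fingers do not touch the clip (value of joint each of jaw_a, jaw_b above 0.06 rad and z of clip in the frame of popper above 0.0605 m and horizontal distance between clip and popper below 0.02 m and contact force between wedge and clip above 0.2 N and contact force between the fingers and clip below 0.2 N), for 0.1 s.
At the end, for the whole second after the job is handed in: The clip rests in the upright bowl (its origin within 50 mm of the bowl's axis and less than 65 mm above the bowl's underside), the wedge lies on the shelf (origin below 30 mm), touching neither bowl nor popper, and both are at rest (horizontal distance between clip and bowl below 0.05 m and z of clip in the frame of bowl between 0 and 0.065 m and angle between bowl's own z axis and vertical below 0.1 rad and height (world z) of wedge below 0.03 m and horizontal distance between wedge and bowl above 0.09 m and contact force between wedge and bowl below 0.05 N and contact force between wedge and popper below 0.05 N and linear speed of each of clip, wedge below 0.02 m/s).
It fails at once if jar, shaker or scoop moved more than 30 mm (distance of any of jar, shaker, scoop from where it was at the start of the episode above 0.03 m).
It also fails if it takes over 67 s, if anything falls off the work surface, if the arm or the gripper's body presses on something with over 40 N, if the wrist force passes 120 N, or if a joint passes its speed limit or range.

ROBOT

A 6-joint arm with a two-finger parallel gripper is mounted at the origin on the work surface. World frame = base frame: x ahead of the robot, y to its left, z up, the work surface at z = 0. Lengths are in mm, angles in rad, forces in N, time in s.
With the tool pointing down it reaches from about 425 to 950 mm from the base axis. Payload 3.5 kg.
Tool frame: the origin (TCP) lies midway between the tips of the shut fingers; the grasp point (between the pads) lies 19 mm behind it; z points along the fingers, y is the direction in which the jaws open and shut (so a half turn about z gives the same grasp; the last joint's range is limited). The gripper opens to 85 mm and grips with 20 to 120 N. Pads are 22 mm wide; open, the fingers measure 114 mm over their backs; the gripper's body (76 mm by 85 mm) begins 54 mm behind the grasp point. The pads swing forward as they close: fully open they stand 13 mm farther back than shut.
Start: joints at [-1.349, 0.286, 1.577, -0, 1.279, -0.15], TCP at [245.245, -628.857, 231.325] pointing down, gripper open.
Joint ranges: [-2.77, 2.77], [-0.9, 2.22], [0.21, 2.48], [-1.53, 4.67], [0.24, 2.81], [-2.84, 2.84]. Speed limits (rad/s): [2.79, 2.79, 3.14, 3.14, 3.14, 3.14].

INTERFACE

Orientations are given as a rotation vector (axis times angle).
In Python, from rig import arm, vision, spotter gives the robot as it stands.
- The arm moves only by the tool arm_command, never from a script. Its argument "moves" is a list of rows, each a list of 3 entries, a list of its own where there are three numbers: the shift along the tool's x, y, z in mm, then the turn, a rotation vector about the tool's x, y, z in degrees, then the opening, from -1 (shut) to 1 (fully open). A call has 1 to 8 rows; each row is the pose to reach, as a shift and turn from the pose commanded when the call began, along the tool's axes at that moment; what a row does not reach only later rows make up. A row lasts 1/10 s, in which the tool goes at most 50 mm and 8.59 degrees, less where a joint would pass 70% of its speed; a pose out of reach is approached as far as the arm can. A call with a gripper value outside its range is refused whole. The fingers move at their own pace and stop on an object; "squeeze" is the grip in N (left out, the last holds). Time passes only in rows, so rows that repeat a pose let the fingers close. It gives the time, the measured TCP pose, the force and the opening at its end, in the units of the state.
- arm.get_state(): the state, without advancing time (a new reading comes with each control period).
- vision.grab_frame(name): name is "scene" or "top"; returns (picture, depth): 480x640x3 uint8, red, green, blue; 480x640 float32, mm along the optical axis (not along the pixel's ray), 0 where there is no reading.
- vision.camera_model(name): a dict with "camera_matrix" (3x3 intrinsics, pixels), "world_from_camera" (4x4, takes a point from camera to world coordinates). Camera axes: x right, y down, z forward; pixel columns grow to the right and rows downward; lengths in mm; the calibration is good to about 2 mm. A picture is of the moment at which its call begins. camera_model takes no time and is no camera call.
- arm.finish_job(): hands the job in, once; it reports no verdict.
Trained networks look in the newest picture that a camera, given by its name, has taken for a name from the list of things; names that differ only in an ending like _2 or _b are one class to them, and where a whole thing is asked for, a point or a joint stands for the part that bears it (a point fixed in the world has none). Each returns a list of dicts, best first, with "confidence" (0 to 1); they miss things now and then, are a little off and sometimes report something else, mostly with a low value. They report only what shows in the picture. A call takes as long as a camera call. They do not tell look-alikes from the thing itself.
- spotter.look_for(camera, target): "extent" ([left, top, right, bottom] in pixels, round what is visible of it).
- spotter.outline_of(camera, target): "pixels" (480x640 bool, what is visible of it) and "extent" ([left, top, right, bottom] in pixels, round what is visible of it).
- spotter.mark_of(camera, target): "centre" ([column, row] in pixels: a listed point, or the origin of a listed thing).
The state is a dict: "time": time; "joint_pos": joint angles; "qvel": joint speeds; "tau": joint torques, N m; "position": TCP position; "orientation": TCP orientation; "force": force on the tool from outside, world axes, zero at the start; "torque": the same for the moment, N m; "finger_gap": opening from 0.0 (shut) to 1.0 (fully open).
Only numpy, scipy, OpenCV 4.12 (cv2) and the standard library are available. Lean on these libraries where they do the work, as an engineer would, in place of code of your own. Each camera call takes 0.05 s, during which the arm holds its last target.

## Working session

There is one attempt and no reset: what is moved stays moved. The work goes in short steps, Python scripts to look and compute and a tool call to move; the robot and the scene stay as the last step left them, time stands still between calls to the robot, and variables do not carry over. Pictures are saved under pics/ and viewed, and the job is handed in when it is done.

Besides the shell and the picture viewer there is one more tool, called after ">>>" by a JSON object that holds its "api" and its "payload". arm_command: Moves the arm, as the interface text tells. Its arguments: {"type":"object","properties":{"moves":{"type":"array","items":{"type":"array"}},"squeeze":{"type":"number"}},"required":["moves"]}

```bash
mkdir -p pics; ls
python3 - <<'E'
from rig import arm, vision, spotter
import cv2,numpy as np
for n in("scene","top"):
    p,d=vision.grab_frame(n); np.savez(f"pics/{n}0.npz",p=p,d=d)
    cv2.imwrite(f"pics/{n}0.png",p[:,:,::-1])
    m=vision.camera_model(n); print(n,np.round(m["camera_matrix"],1).tolist(),np.round(m["world_from_camera"],3).tolist())
print(arm.get_state())
E
```

```text
pics
scene [[528.4, 0.0, 318.9], [0.0, 528.4, 238.0], [0.0, 0.0, 1.0]] [[0.146, 0.733, -0.665, 1316.63], [0.989, -0.109, 0.098, -79.197], [-0.001, -0.672, -0.741, 917.581], [0.0, 0.0, 0.0, 1.0]]
top [[461.4, 0.0, 316.4], [0.0, 461.4, 236.4], [0.0, 0.0, 1.0]] [[0.024, -0.981, 0.192, 393.105], [-1.0, -0.02, 0.023, 30.073], [-0.019, -0.193, -0.981, 1002.061], [0.0, 0.0, 0.0, 1.0]]
{'time': 0.1, 'joint_pos': array([-1.34901648e+00,  2.87134858e-01,  1.57803713e+00,  2.12173000e-06,
        1.27859885e+00, -1.49962309e-01]), 'qvel': array([ 1.16788673e-03, -2.15308299e-03, -1.76548154e-03,  7.74590886e-04,
        9.46817627e-04,  5.91932106e-05]), 'tau': array([ 1.81773881e-03, -4.07293510e+01, -2.93697935e+01, -4.62908577e-05,
        3.39183469e-03, -1.19069085e-06]), 'position': array([ 245.1055709 , -628.28651248,  230.04343515]), 'orientation': array([-3.08534157e+00, -5.80171503e-01,  1.19563387e-04]), 'force': array([0.35952282, 0.91887721, 0.55644924]), 'torque': array([-0.00059792,  0.01702584,  0.00736241]), 'finger_gap': 1.0057189352062932}
```

View pics/scene0.png

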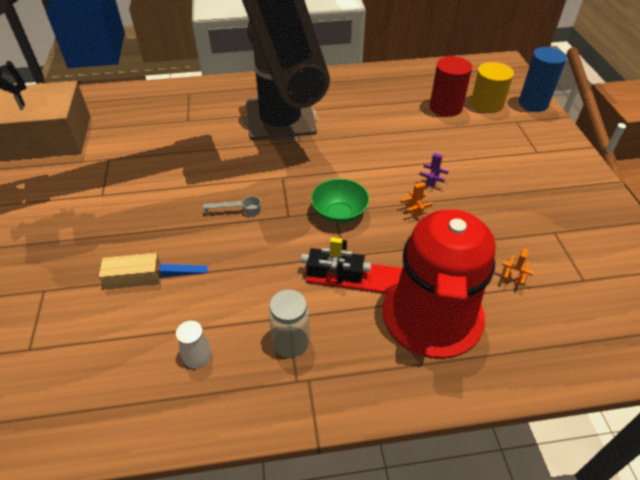

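View pics/top0.png

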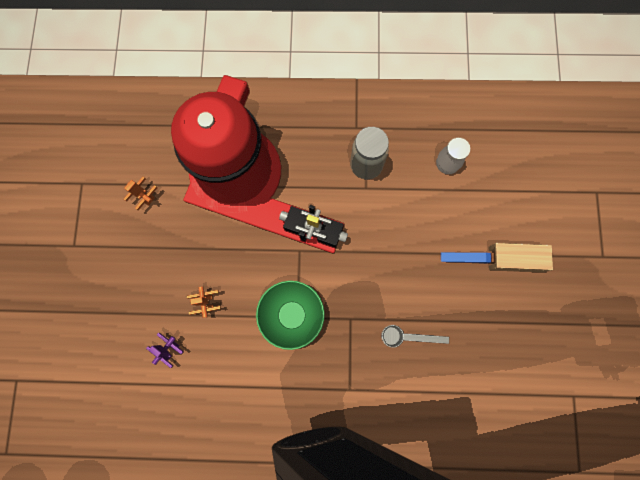

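The scene view shows the steel clip with its yellow tab on the popper rod at (337,255). The wedge and sleeve are at (150,269) and the bowl at (340,202). The top view has the clip at (313,225), the blade at (466,257), the sleeve at (523,257) and the bowl at (291,315). The orange clips (top view (142,193) and (205,301)) and the purple one (165,350) are look-alikes. The steel one at (313,225) fits because it sits on the popper's rod.

```bash
cat > h.py <<'E'
import numpy as np,cv2
from rig import arm,vision,spotter
def cloud(n,d):
    m=vision.camera_model(n);K=m["camera_matrix"];T=m["world_from_camera"]
    v,u=np.mgrid[:480,:640]
    P=np.stack([(u-K[0,2])/K[0,0]*d,(v-K[1,2])/K[1,1]*d,d],-1)@T[:3,:3].T+T[:3,3]
    P[d==0]=np.nan
    return P
def ray(n,px,z):
    m=vision.camera_model(n);K=m["camera_matrix"];T=m["world_from_camera"]
    r=T[:3,:3]@np.array([(px[0]-K[0,2])/K[0,0],(px[1]-K[1,2])/K[1,1],1]);o=T[:3,3]
    return o+r*(z-o[2])/r[2]
def load(n,i=0):
    a=np.load(f"pics/{n}{i}.npz");return a["p"],a["d"]
def grab(n,i):
    p,d=vision.grab_frame(n);np.savez(f"pics/{n}{i}.npz",p=p,d=d);cv2.imwrite(f"pics/{n}{i}.png",p[:,:,::-1]);return p,d
def rect(P):
    P=P[np.isfinite(P).all(1)]
    (c,s,a)=cv2.minAreaRect(P[:,:2].astype(np.float32));return np.round(c,1),np.round(s,1),round(a,2)
E
python3 - <<'E'
from h import *
for n in("top","scene"):
    p,d=load(n);P=cloud(n,d);hsv=cv2.cvtColor(p,cv2.COLOR_RGB2HSV);H,S,V=[hsv[...,i].astype(int) for i in range(3)]
    ok=np.isfinite(P).all(-1)
    reg=(P[...,0]>300)&(P[...,0]<900)&(P[...,1]>-650)&(P[...,1]<500)&ok
    print(n,"table z",np.nanmedian(P[...,2][reg]))
    # small-area masks
    blue=reg&(H>100)&(H<125)&(S>120)&(P[...,1]<-150)&(P[...,2]<60)
    print("blue",blue.sum(),rect(P[blue]),np.percentile(P[...,2][blue],[5,50,95]))
    if n=="top": sl=np.zeros_like(blue);sl[235:280,485:560]=1
    else: sl=np.zeros_like(blue);sl[245:295,90:165]=1
    s=sl&ok&(P[...,2]>40)&(P[...,2]<52); print("sleeve top",s.sum(),rect(P[s]),np.nanmedian(P[...,2][s]))
    g=reg&(H>50)&(H<75)&(S>120);print("green",g.sum(),rect(P[g]),np.percentile(P[...,2][g],[1,50,99]))
    y=reg&(H>24)&(H<34)&(S>180)&(V>100)&(P[...,2]>60)&(P[...,2]<140);print("yellow",y.sum(),rect(P[y]),np.nanpercentile(P[...,2][y],[1,50,99]))
    r=reg&((H<5)|(H>175))&(S>170)&(P[...,2]>8)&(P[...,2]<16);print("foot",r.sum(),rect(P[r]))
    b=reg&(V<50)&(P[...,2]>44)&(P[...,2]<55)&(P[...,1]<120)&(P[...,1]>-60)&(P[...,0]>450);print("lugs",b.sum(),rect(P[b]))
    for t in ["clip","tab","crossbar","rod_top","tower","wedge","wedge_tip","sleeve","bowl","popper","jar","shaker","scoop"]:
        print(t,[(np.round(q["centre"],1).tolist(),round(q["confidence"],2)) for q in spotter.mark_of(n,t)[:4]])
E
```

```text
top table z 1.0983505436417431
blue 450 (array([ 547.6, -268.2]), array([100. ,  19.5]), 89.05) [ 5.56333625 15.60286207 24.65294289]
sleeve top 1424 (array([ 547.9, -378.7]), array([116.9,  52.9]), 88.82) 46.91501036700811
green 2929 (array([417.2, 102.8]), array([134.3, 135. ]), 1.22) [ 6.0666205  25.07851561 53.98805698]
yellow 0 (array([0., 0.]), array([0., 0.]), 0.0) nan
foot 2896 (array([705.8, 158. ]), array([366.9, 204.6]), 71.56)
lugs 347 (array([601.1,  59.8]), array([119.4,  60.6]), 77.46)
clip [([166.9, 349.5], 0.98), ([314.2, 221.3], 0.92), ([205.0, 302.6], 0.83), ([142.0, 197.8], 0.81)]
tab [([133.2, 189.2], 0.88), ([158.6, 350.9], 0.61), ([198.6, 298.0], 0.59), ([311.2, 219.4], 0.58)]
crossbar [([203.3, 299.4], 0.97), ([140.0, 192.0], 0.96), ([165.8, 352.5], 0.84), ([311.6, 223.7], 0.69)]
rod_top [([312.6, 224.2], 0.73)]
tower []
wedge [([488.2, 261.0], 0.56)]
wedge_tip [([438.4, 255.0], 0.92), ([390.7, 334.7], 0.73)]
sleeve [([487.7, 259.5], 0.87)]
bowl [([292.8, 312.9], 0.98)]
popper [([312.7, 230.2], 0.84)]
jar [([363.3, 160.5], 0.89)]
shaker [([445.4, 161.3], 0.6)]
[... 562 characters left out ...]
ay([116.4,  59.1]), 72.4)
clip [([416.3, 204.7], 0.97), ([431.8, 173.0], 0.72), ([515.6, 270.7], 0.67), ([332.6, 258.8], 0.62)]
tab [([522.5, 258.5], 0.98), ([434.4, 162.7], 0.8), ([334.5, 247.0], 0.78), ([418.4, 191.2], 0.56)]
crossbar [([432.0, 175.7], 0.91), ([414.3, 204.5], 0.77), ([519.9, 265.0], 0.77), ([333.8, 257.9], 0.73)]
rod_top [([334.0, 259.5], 0.64)]
tower []
wedge [([160.3, 273.9], 0.76)]
wedge_tip [([208.7, 267.6], 0.65), ([250.2, 214.8], 0.16)]
sleeve [([156.7, 275.8], 0.76)]
bowl [([334.2, 210.3], 0.88)]
popper [([334.9, 273.2], 0.9)]
jar [([288.6, 341.7], 0.78)]
shaker [([196.1, 354.2], 0.83), ([204.5, 270.6], 0.29)]
scoop [([251.6, 212.7], 0.91)]
  return np.nanmean(a, axis, out=out, keepdims=keepdims)
```

```bash
python3 -c "
import cv2
a=cv2.imread('pics/top0.png')[190:270,260:370];b=cv2.imread('pics/top0.png')[220:300,430:570]
cv2.imwrite('pics/c1.png',cv2.resize(a,None,fx=6,fy=6,interpolation=2));cv2.imwrite('pics/c2.png',cv2.resize(b,None,fx=5,fy=5,interpolation=2))"
```

```text
(no output)
```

View pics/c1.png

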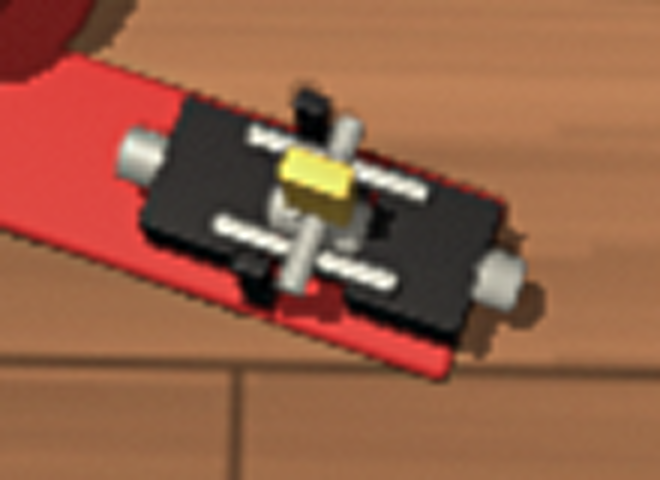

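View pics/c2.png

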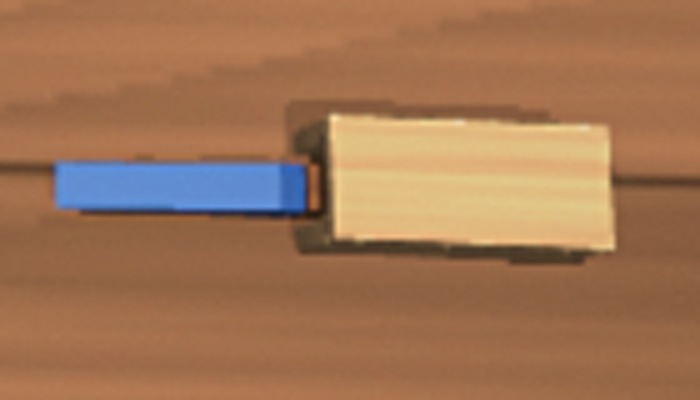

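The crop confirms it: the steel clip with the yellow tab, at top (313,225), sits on the rod between the black lugs. The other crop shows the blade at (441–492,257) sticking out of the pine sleeve. Next I'm fitting the popper pose more precisely.

```bash
cat > pop.py <<'E'
from h import *
from scipy.optimize import least_squares
def popper(n,p,d):
    P=cloud(n,d);hsv=cv2.cvtColor(p,cv2.COLOR_RGB2HSV);H,S,V=[hsv[...,i].astype(int) for i in range(3)]
    dz=1.0 if n=="top" else -0.3
    reg=np.isfinite(P).all(-1)&(P[...,0]>500)&(P[...,0]<700)&(P[...,1]>-40)&(P[...,1]<160)
    Z=P[...,2]-dz
    red=reg&((H<6)|(H>174))&(S>150)&(Z>8)&(Z<16)
    blk=reg&(V<75)&(S<80)&(abs(Z-50)<2.5)
    ylw=reg&(H>20)&(H<36)&(S>150)&(Z>70)&(Z<125)
    return P,Z,red,blk,ylw,reg
if __name__=="__main__":
  for n in("top","scene"):
    p,d=load(n);P,Z,red,blk,ylw,reg=popper(n,p,d)
    print(n,"lug",blk.sum(),rect(P[blk]),"tab",ylw.sum(),rect(P[ylw]))
    # footprint fit: red points in foot plate -> axis by edges: grid search of yaw minimizing width
    Q=P[red][:,:2]; 
    th0=np.radians(np.arange(64,80,.25))
    # restrict to within 130mm of the lugs
    c=np.array(rect(P[blk])[0]);
    best=[]
    for t in th0:
        u=np.array([np.cos(t),np.sin(t)]);w=np.array([-u[1],u[0]])
        a=(Q-c)@u;b=(Q-c)@w;m=(a<110)&(a>-75)
        lo,hi=np.percentile(b[m],[1.5,98.5]);best.append((hi-lo,np.degrees(t),(lo+hi)/2,a[m].min(),hi-lo))
    print("foot yaw",np.round(min(best),2))
    # rod+lugs : everything at z 45..53 along axis
    s=reg&(abs(Z-47)<6);print("rod/lug/rails",rect(P[s]))
    print("rodtop",[np.round(ray(n,q["centre"],50+(1 if n=="top" else -.3)),1) for q in spotter.mark_of(n,"rod_top")[:1]])
E
python3 pop.py
python3 - <<'E'
from h import *
for n in("top","scene"):
    p,d=load(n);P=cloud(n,d);hsv=cv2.cvtColor(p,cv2.COLOR_RGB2HSV);H,S,V=[hsv[...,i].astype(int) for i in range(3)]
    g=(H>50)&(H<75)&(S>120)&(P[...,0]>330)&(P[...,0]<510)&(P[...,1]>20)&(P[...,1]<190)&(P[...,2]>48)
    print(n,"bowl rim",g.sum(),cv2.minEnclosingCircle(P[g][:,:2].astype(np.float32)))
    for t,z in(("jar",0),("shaker",0),("scoop",0),("bowl",0)):
        print(t,[np.round(ray(n,q["centre"],z),0) for q in spotter.mark_of(n,t)[:1]])
E
```

```text
top lug 639 (array([602.2,  60.8]), array([119.5,  56.9]), 69.15) tab 51 (array([601.3,  60.1]), array([24.3,  9.6]), 77.57)
foot yaw [ 70.3   72.    -1.28 -58.88  70.3 ]
rod/lug/rails (array([604.4,  60.8]), array([149.7,  65.9]), 79.27)
rodtop [array([605.6,  61.3,  51. ])]
scene lug 468 (array([611.1,  58.7]), array([118.4,  56.5]), 71.24) tab 195 (array([594.1,  63.3]), array([22.9, 41.5]), 71.9)
foot yaw [ 65.2   74.    -0.13 -60.01  65.2 ]
rod/lug/rails (array([607.9,  59.2]), array([149.4,  66.6]), 68.55)
rodtop [array([603.9,  58.1,  49.7])]
top bowl rim 330 ((417.1947326660156, 102.73678588867188), 68.36062622070312)
jar [array([768., -49.,   0.])]
shaker [array([ 769., -235.,    0.])]
scoop [array([ 385., -106.,    0.])]
bowl [array([421., 101.,   0.])]
scene bowl rim 220 ((418.50958251953125, 100.75099182128906), 70.4504165649414)
jar [array([760., -59.,   0.])]
shaker [array([ 761., -241.,    0.])]
scoop [array([ 386., -109.,    0.])]
bowl [array([408.,  92.,   0.])]
```

```bash
cat > go.py <<'E'
from h import *
from scipy.spatial.transform import Rotation as R
import sys
def down(yaw): 
    c,s=np.cos(np.radians(yaw)),np.sin(np.radians(yaw))
    return R.from_matrix(np.array([[c,s,0],[s,-c,0],[0,0,-1.]]))
def go(x,y,z,yaw):
    s=arm.get_state();R0=R.from_rotvec(s["orientation"])
    sh=R0.inv().apply(np.array([x,y,z])-s["position"]);rv=(R0.inv()*down(yaw)).as_rotvec(degrees=True)
    print("t",round(s["time"],2),"pos",np.round(s["position"],1),"yaw",round(np.degrees(np.arctan2(*R0.as_matrix()[[1,0],0])),2),"tilt",np.round(R0.as_matrix()[:2,2],4),"F",np.round(s["force"],1),"gap",round(float(s["finger_gap"]),3))
    print("shift",np.round(sh,1).tolist(),"turn",np.round(rv,2).tolist())
if __name__=="__main__": go(*map(float,sys.argv[1:5]))
E
python3 go.py 548.8 -283 80 88.85
```

```text
t 1.9 pos [ 245.2 -628.9  231.3] yaw 21.3 tilt [ 0. -0.] F [0.  0.2 0.8] gap 0.995
shift [408.5, -212.0, 151.3] turn [0.0, 0.0, -67.55]
```

>>> {"api": "arm_command", "payload": {"moves": [[[408.5, -212, 100], [0, 0, -67.5], 1], [[408.5, -212, 100], [0, 0, -67.5], 1], [[408.5, -212, 100], [0, 0, -67.5], 1], [[408.5, -212, 100], [0, 0, -67.5], 1], [[408.5, -212, 100], [0, 0, -67.5], 1], [[408.5, -212, 100], [0, 0, -67.5], 1], [[408.5, -212, 100], [0, 0, -67.5], 1], [[408.5, -212, 100], [0, 0, -67.5], 1]]}}

```text
time: 2.7
position: [504.2, -333.5, 146.4]
orientation: [2.238, 2.204, 0.0]
force: [1.3, -0.2, -0.1]
finger_gap: 1.001
```

```bash
python3 go.py 548.8 -283 60 88.85
```

```text
t 2.7 pos [ 504.2 -333.5  146.4] yaw 89.12 tilt [ 0.0006 -0.0006] F [ 1.3 -0.2 -0.1] gap 1.001
shift [51.2, 43.7, 86.4] turn [0.04, 0.03, 0.27]
```

>>> {"api": "arm_command", "payload": {"moves": [[[51, 43.5, 66], [0, 0, 0], 1], [[51, 43.5, 66], [0, 0, 0], 1], [[51, 43.5, 66], [0, 0, 0], 1], [[51, 43.5, 66], [0, 0, 0], 1], [[51, 43.5, 66], [0, 0, 0], 1]]}}

```text
time: 3.2
position: [548.1, -286.4, 82.0]
orientation: [2.243, 2.195, 0.0]
force: [-0.9, -0.0, 0.5]
finger_gap: 1.001
```

```bash
python3 go.py 548.8 -283 4 88.85;  python3 - <<'E'
from h import *
grab("scene",1);
cv2.imwrite('pics/c3.png',cv2.resize(cv2.imread('pics/scene1.png')[170:320,80:280],None,fx=4,fy=4,interpolation=2))
E
```

```text
t 3.2 pos [ 548.1 -286.4   82. ] yaw 88.76 tilt [ 0.0021 -0.0019] F [-0.9 -0.   0.5] gap 1.001
shift [3.6, 0.5, 78.0] turn [0.12, 0.11, -0.09]
```

View pics/c3.png

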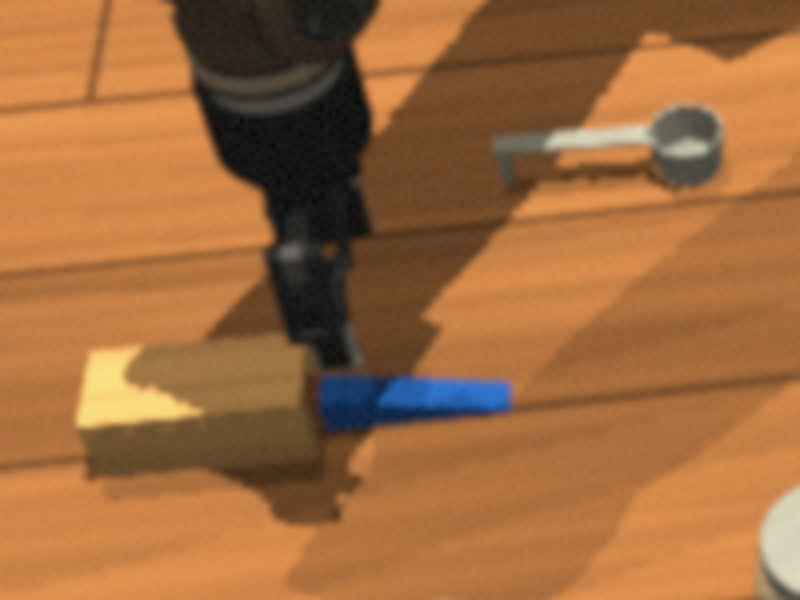

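```bash
python3 - <<'E'
from h import *
m=vision.camera_model("scene");K=m["camera_matrix"];T=np.linalg.inv(m["world_from_camera"])
for q in [(506,-286,95),(591,-286,95),(548,-286,82),(548,-286,140)]:
    c=T@np.array([*q,1]);print(q,(K@c[:3]/c[2])[:2])
p,d=load("scene",1);P=cloud("scene",d);print(P[[258,240,225],[165,160,155]])
E
python3 go.py 548.8 -283 4 88.85
```

```text
(506, -286, 95) [167.8237778 229.2287695]
(591, -286, 95) [165.99214521 259.48095621]
(548, -286, 82) [168.26654307 247.89766507]
(548, -286, 140) [162.17351403 228.99169323]
[[ 603.83329617 -283.27425892  114.29245124]
 [ 620.29474467 -276.69271893  184.70576123]
 [ 591.35960846 -284.87431213  196.50983865]]
t 3.25 pos [ 548.1 -286.8   82.3] yaw 88.73 tilt [ 0.0026 -0.0022] F [0.5 0.7 0.3] gap 1.0
shift [4.0, 0.4, 78.3] turn [0.15, 0.13, -0.12]
```

View pics/scene1.png

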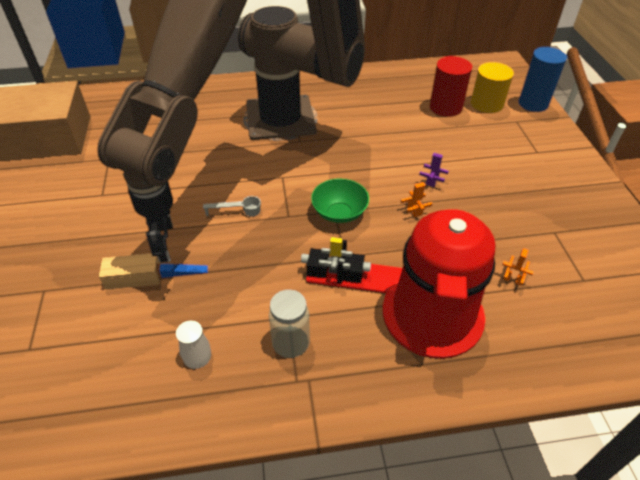

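>>> {"api": "arm_command", "payload": {"moves": [[[4, 0.5, 40], [0, 0, 0], 1], [[4, 0.5, 70], [0, 0, 0], 1], [[4, 0.5, 75], [0, 0, 0], 1], [[4, 0.5, 75], [0, 0, 0], 1], [[4, 0.5, 75], [0, 0, 0], 1]]}}

```text
time: 3.75
position: [549.4, -282.7, 7.8]
orientation: [2.243, 2.194, 0.001]
force: [0.0, 0.9, 0.4]
finger_gap: 1.003
```

```bash
python3 go.py 548.8 -283 4 88.85
```

```text
t 3.75 pos [ 549.4 -282.7    7.8] yaw 88.74 tilt [ 0.0033 -0.0025] F [0.  0.9 0.4] gap 1.003
shift [-0.3, -0.6, 3.8] turn [0.19, 0.14, -0.11]
```

>>> {"api": "arm_command", "payload": {"moves": [[[0, -0.5, 4], [0, 0, 0], 1], [[0, -0.5, 4], [0, 0, 0], -1], [[0, -0.5, 4], [0, 0, 0], -1], [[0, -0.5, 4], [0, 0, 0], -1], [[0, -0.5, 4], [0, 0, 0], -1], [[0, -0.5, 4], [0, 0, 0], -1], [[0, -0.5, 4], [0, 0, 0], -1], [[0, -0.5, 4], [0, 0, 0], -1]], "squeeze": 30}}

```text
time: 4.55
position: [547.9, -281.1, 1.6]
orientation: [2.244, 2.198, 0.0]
force: [-0.2, 0.6, 1.2]
finger_gap: 0.223
```

```bash
python3 go.py 551.8 -138 6 88.85
```

```text
t 4.55 pos [ 547.9 -281.1    1.6] yaw 88.81 tilt [ 0.0004 -0.0003] F [-0.2  0.6  1.2] gap 0.223
shift [143.1, 0.9, -4.4] turn [0.02, 0.01, -0.04]
```

>>> {"api": "arm_command", "payload": {"moves": [[[10, 0, -2], [0, 0, 0], -1], [[30, 0, -2], [0, 0, 0], -1], [[55, 0, -2], [0, 0, 0], -1], [[80, 0, -2], [0, 0, 0], -1], [[105, 0, -2], [0, 0, 0], -1], [[130, 0, -2], [0, 0, 0], -1], [[143, 0, -2], [0, 0, 0], -1], [[143, 0, -2], [0, 0, 0], -1]]}}

```text
time: 5.35
position: [549.9, -135.4, 2.9]
orientation: [-2.24, -2.2, 0.001]
force: [-0.4, -0.5, 0.1]
finger_gap: 0.228
```

```bash
python3 - <<'E'
from h import *
grab("scene",2);grab("top",2)
a=cv2.imread('pics/scene2.png')[180:330,60:260];b=cv2.imread('pics/top2.png')[180:330,360:560]
cv2.imwrite('pics/c4.png',cv2.resize(np.hstack([a,b]),None,fx=2,fy=2,interpolation=2))
E
python3 go.py 551.8 -138 3.6 88.85
```

```text
t 5.45 pos [ 550.7 -137.8    3.4] yaw 88.86 tilt [ 0.0002 -0.0004] F [-0.2 -0.4 -1.4] gap 0.226
shift [-0.1, 1.1, -0.2] turn [0.01, 0.02, 0.01]
```

View pics/c4.png

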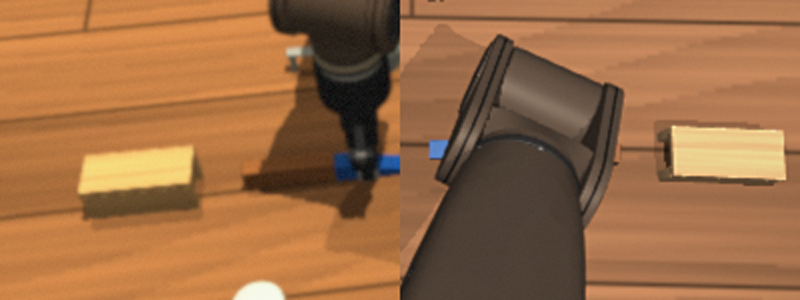

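>>> {"api": "arm_command", "payload": {"moves": [[[0, 0, 2], [0, 0, 0], -1], [[0, 0, 2], [0, 0, 0], 1], [[0, 0, 2], [0, 0, 0], 1], [[0, 0, 2], [0, 0, 0], 1], [[0, 0, -30], [0, 0, 0], 1], [[0, 0, -70], [0, 0, 0], 1], [[-50, 0, -70], [0, 0, 0], 1], [[-100, 0, -70], [0, 0, 0], 1]]}}

```text
time: 6.25
position: [550.1, -239.0, 76.0]
orientation: [2.238, 2.198, 0.002]
force: [0.3, 0.3, -0.2]
finger_gap: 1.0
```

```bash
python3 go.py 550 -254 70 88.85
python3 - <<'E'
from h import *
p,d=grab("scene",3);grab("top",3)
P=cloud("scene",d);hsv=cv2.cvtColor(p,cv2.COLOR_RGB2HSV);H,S,V=[hsv[...,i].astype(int) for i in range(3)]
ok=np.isfinite(P).all(-1);blue=ok&(H>100)&(H<125)&(S>120)&(P[...,1]<-50)&(P[...,1]>-300)&(P[...,2]<60)
print(blue.sum(),rect(P[blue]))
a=cv2.imread('pics/scene3.png')[180:330,60:260];b=cv2.imread('pics/top3.png')[180:330,360:560]
cv2.imwrite('pics/c5.png',cv2.resize(np.hstack([a,b]),None,fx=2,fy=2,interpolation=2))
E
```

```text
t 6.25 pos [ 550.1 -239.    76. ] yaw 88.98 tilt [ 0.0041 -0.0026] F [ 0.3  0.3 -0.2] gap 1.0
shift [-15.0, 0.1, 6.1] turn [0.24, 0.15, 0.13]
400 (array([ 553.1, -125.7]), array([96.4, 24.4]), 88.85)
```

View pics/c5.png

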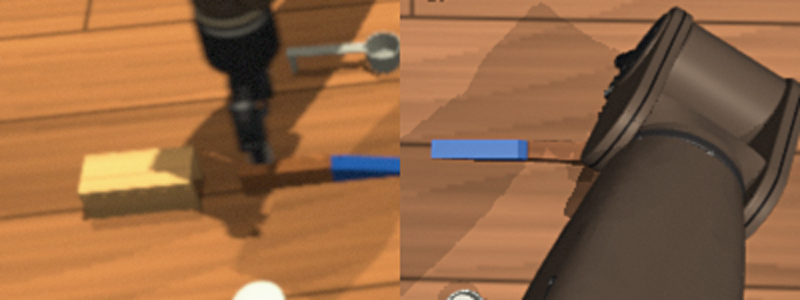

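>>> {"api": "arm_command", "payload": {"moves": [[[-17, 0, 20], [0, 0, 0], 1], [[-17, 0, 55], [0, 0, 0], 1], [[-17, 0, 72], [0, 0, 0], 1], [[-17, 0, 72], [0, 0, 0], 1], [[-17, 0, 72], [0, 0, 0], 1]]}}

```text
time: 6.85
position: [548.3, -254.4, 1.4]
orientation: [-2.243, -2.198, 0.0]
force: [-0.0, 0.4, -0.2]
finger_gap: 1.0
```

```bash
python3 go.py 550 -256 3.5 88.85
```

```text
t 6.85 pos [ 548.3 -254.4    1.4] yaw 88.84 tilt [-0.0005  0.0004] F [-0.   0.4 -0.2] gap 1.0
shift [-1.5, 1.7, -2.1] turn [-0.03, -0.02, -0.01]
```

>>> {"api": "arm_command", "payload": {"moves": [[[-1, 1, -2], [0, 0, 0], 1], [[-1, 1, -2], [0, 0, 0], -1], [[-1, 1, -2], [0, 0, 0], -1], [[-1, 1, -2], [0, 0, 0], -1], [[-1, 1, -2], [0, 0, 0], -1], [[-1, 1, -2], [0, 0, 0], -1], [[-1, 1, -2], [0, 0, 0], -1]], "squeeze": 70}}

```text
time: 7.55
position: [549.5, -256.2, 3.8]
orientation: [2.244, 2.198, 0.0]
force: [0.4, -0.4, 1.9]
finger_gap: 0.221
```

```bash
python3 go.py 550 -256 90 88.85
```

```text
t 7.55 pos [ 549.5 -256.2    3.8] yaw 88.8 tilt [ 0.0007 -0.0004] F [ 0.4 -0.4  1.9] gap 0.221
shift [0.2, 0.5, -86.2] turn [0.04, 0.02, -0.05]
```

```bash
python3 go.py 522 -186 75 71.7
```

```text
t 7.55 pos [ 549.5 -256.2    3.8] yaw 88.8 tilt [ 0.0007 -0.0004] F [ 0.4 -0.4  1.9] gap 0.221
shift [69.6, -28.9, -71.3] turn [0.04, 0.02, 17.1]
```

>>> {"api": "arm_command", "payload": {"moves": [[[0, 0, -35], [0, 0, 0], -1], [[0, 0, -71], [0, 0, 0], -1], [[35, -15, -71], [0, 0, 8], -1], [[69.5, -29, -71], [0, 0, 16], -1], [[69.5, -29, -71], [0, 0, 17.1], -1], [[69.5, -29, -71], [0, 0, 17.1], -1], [[69.5, -29, -71], [0, 0, 17.1], -1]]}}

```text
time: 8.25
position: [522.0, -186.5, 74.4]
orientation: [2.545, 1.841, -0.0]
force: [0.6, 0.5, -1.0]
finger_gap: 0.22
```

```bash
python3 - <<'E'
from h import *
grab("scene",4);grab("top",4)
a=cv2.imread('pics/scene4.png')[200:320,180:390];b=cv2.imread('pics/top4.png')[170:290,270:480]
cv2.imwrite('pics/c6.png',cv2.resize(a,None,fx=3.8,fy=3.8,interpolation=2));cv2.imwrite('pics/c7.png',cv2.resize(b,None,fx=3.8,fy=3.8,interpolation=2))
E
python3 go.py 522 -186 75 71.7
```

```text
t 8.35 pos [ 522.1 -186.9   74.4] yaw 71.69 tilt [ 0.0004 -0.0004] F [ 0.6 -0.  -1.6] gap 0.22
shift [0.8, -0.4, -0.6] turn [0.03, 0.01, -0.01]
```

View pics/c6.png

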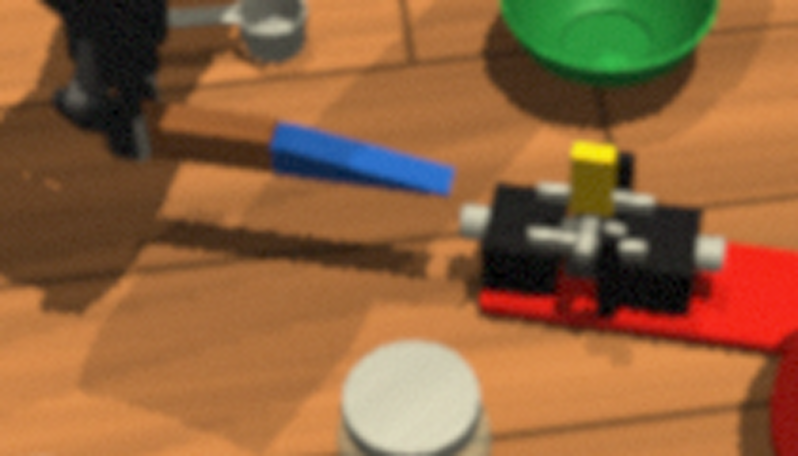

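View pics/c7.png

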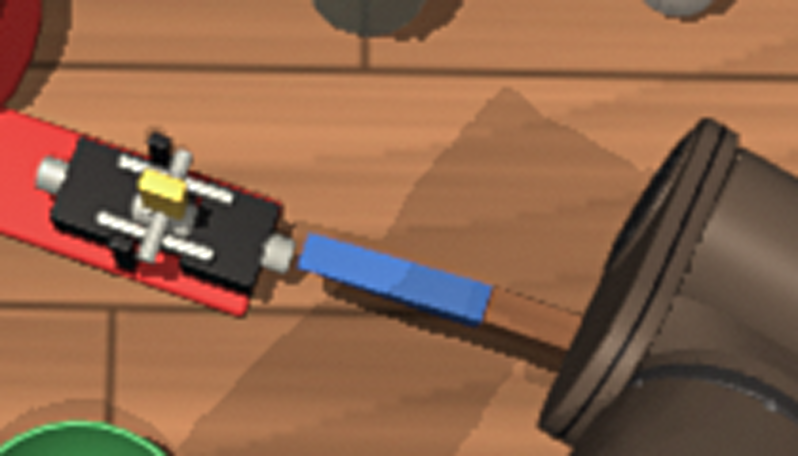

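```bash
cat > ov.py <<'E'
from h import *
def proj(n,Q):
    m=vision.camera_model(n);K=m["camera_matrix"];T=np.linalg.inv(m["world_from_camera"])
    c=np.c_[Q,np.ones(len(Q))]@T.T;q=c[:,:3]@K.T;return q[:,:2]/q[:,2:]
def place(L,x,y,z,yaw):
    c,s=np.cos(np.radians(yaw)),np.sin(np.radians(yaw));L=np.array(L,float)
    return np.c_[x+L[:,0]*c-L[:,1]*s,y+L[:,0]*s+L[:,1]*c,z+L[:,2]]
def box(x0,x1,y0,y1,z): return [(x0,y0,z),(x1,y0,z),(x1,y1,z),(x0,y1,z)]
POP=[box(-60,-17,-25,25,50),box(17,60,-25,25,50),box(-60,150,-36,36,12),box(-75,-60,-10,10,40),box(60,75,-10,10,40)]
RAIL=[box(-33,33,14,20,60),box(-33,33,-20,-14,60),box(-12,12,-6,6,114)]
def WED(): return [[(10,-10,23),(100,-10,3),(100,10,3),(10,10,23)],[(-100,-10,28),(0,-10,28),(0,10,28),(-100,10,28)],[(0,-10,0),(100,-10,0),(100,10,0),(0,10,0)]]
def draw(n,i,win,f,items,out):
    im=cv2.imread(f"pics/{n}{i}.png");x0,y0,x1,y1=win
    im=cv2.resize(im[y0:y1,x0:x1],None,fx=f,fy=f,interpolation=2)
    for polys,pose,col in items:
        for L in polys:
            q=(proj(n,place(L,*pose))+.5-[x0,y0])*f
            cv2.polylines(im,[np.int32(np.round(q*8))],True,col,1,cv2.LINE_AA,3)
    cv2.imwrite(out,im)
E
python3 - <<'E'
from ov import *
from go import R
s=arm.get_state();x,y,z=s["position"];w=71.7;c,sn=np.cos(np.radians(w)),np.sin(np.radians(w))
wp=(x+80*c,y+80*sn,z-3.8,w);pp=(603.5,60.5,0,71.7)
it=[(POP,pp,(255,255,0)),(RAIL,pp,(0,255,0)),(WED(),wp,(255,0,255))]
draw("top",4,(270,180,400,260),6,it,"pics/o1.png");draw("scene",4,(230,220,380,300),5.3,it,"pics/o2.png")
E
```

```text
(no output)
```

View pics/o1.png

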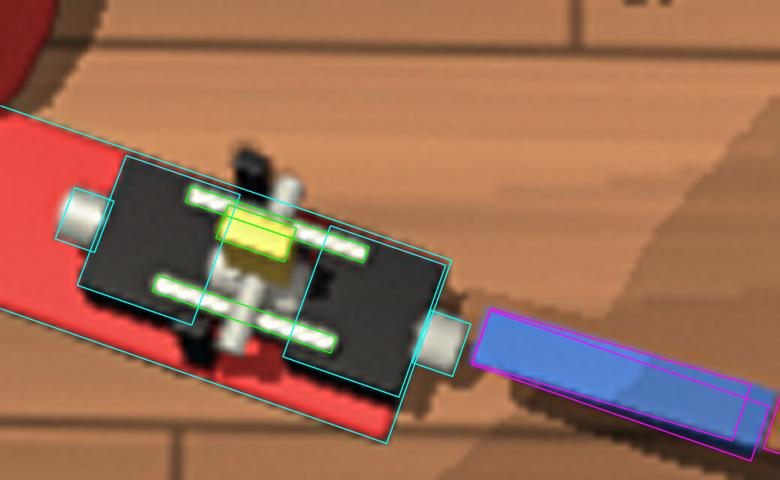

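View pics/o2.png

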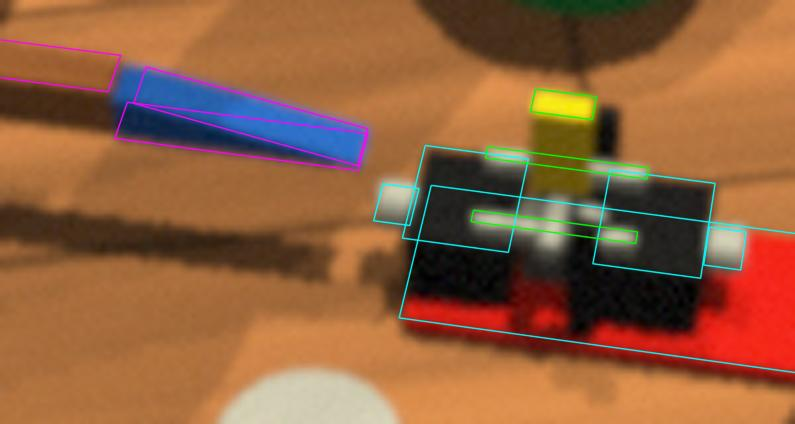

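The overlays match in both views. The wedge tip, at top px (350,237), is lined up with the rod end at (343,237), and the popper pose fits to about 1 mm.

>>> {"api": "arm_command", "payload": {"moves": [[[0, 0, 10], [0, 0, 0], -1], [[10, 0, 18], [0, 0, 0], -1], [[25, 0, 18], [0, 0, 0], -1], [[35, 0, 18], [0, 0, 0], -1], [[35, 0, 18], [0, 0, 0], -1], [[35, 0, 18], [0, 0, 0], -1]]}}

```text
time: 8.95
position: [533.1, -152.2, 56.7]
orientation: [2.544, 1.842, 0.0]
force: [-0.8, 0.4, -1.3]
finger_gap: 0.221
```

```bash
cat > chk.py <<'E'
from ov import *
import sys
i=int(sys.argv[1])
grab("scene",i);grab("top",i)
s=arm.get_state();x,y,z=s["position"];w=71.7;c,sn=np.cos(np.radians(w)),np.sin(np.radians(w))
wp=(x+80*c,y+80*sn,z-3.8,w);pp=(603.5,60.5,0,71.7)
d=s["position"][:2]-np.array(pp[:2]);print("popper frame TCP along",round(d@[c,sn],1),"tip",round(d@[c,sn]+180,1),"lat",round(d@[-sn,c],2),"under z",round(z-3.8,1))
it=[(POP[:2],pp,(255,255,0)),(RAIL[:2],pp,(0,255,0)),(WED()[1:],wp,(255,0,255))]
draw("top",i,(270,180,370,260),4.5,it,"pics/o1.png");draw("scene",i,(260,215,380,295),4.5,it,"pics/o2.png")
a=cv2.imread("pics/o1.png");b=cv2.imread("pics/o2.png");b=b[:, :]
o=np.zeros((max(a.shape[0],0)+0,800,3),np.uint8)
a=cv2.resize(a,(360,288));b=cv2.resize(b,(432,288));cv2.imwrite(f"pics/k{i}.png",np.hstack([a,b]))
E
python3 chk.py 5; python3 go.py 533.0 -152.6 53.8 71.7
```

```text
popper frame TCP along -224.6 tip -44.6 lat -0.02 under z 53.0
t 9.05 pos [ 533.  -152.8   56.8] yaw 71.72 tilt [ 0.0007 -0.0005] F [-0.6 -0.7  0.1] gap 0.22
shift [0.2, -0.0, 3.0] turn [0.05, 0.02, 0.02]
```

View pics/k5.png

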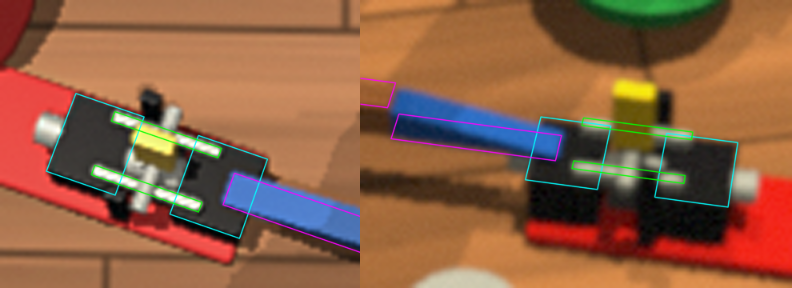

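View pics/o2.png

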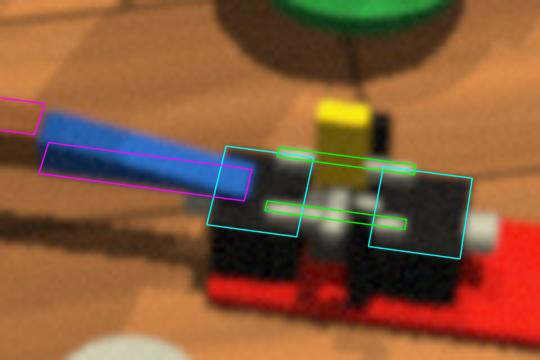

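>>> {"api": "arm_command", "payload": {"moves": [[[0, 0, 1.5], [0, 0, 0], -1], [[0, 0, 2.5], [0, 0, 0], -1], [[10, 0, 2.5], [0, 0, 0], -1], [[20, 0, 2.5], [0, 0, 0], -1], [[30, 0, 2.5], [0, 0, 0], -1], [[40, 0, 2.5], [0, 0, 0], -1], [[50, 0, 2.5], [0, 0, 0], -1], [[60, 0, 2.5], [0, 0, 0], -1]]}}

```text
time: 9.85
position: [551.8, -94.6, 53.9]
orientation: [-2.546, -1.841, 0.0]
force: [-0.2, -0.2, -0.7]
finger_gap: 0.218
```

```bash
python3 chk.py 6; python3 go.py 533.0 -152.6 53.8 71.7
```

```text
popper frame TCP along -163.2 tip 16.8 lat 0.47 under z 50.0
t 9.95 pos [551.8 -94.3  53.8] yaw 71.8 tilt [-0.0001  0.0002] F [ 0.4 -0.2 -1.7] gap 0.217
shift [-61.2, 0.3, 0.0] turn [-0.01, -0.01, 0.1]
```

View pics/k6.png

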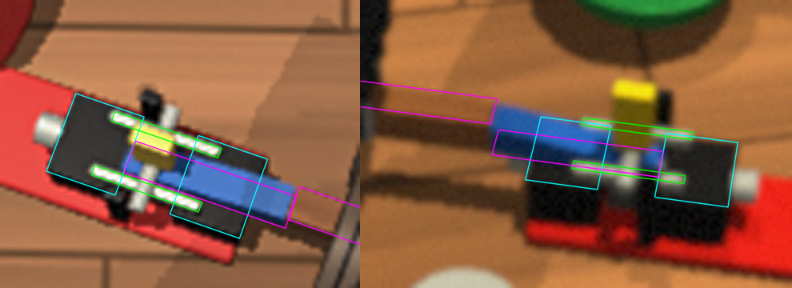

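The wedge has gone under the crossbar with the tip at about +17 mm, and it sits centred between the rails (top px about (305,222)). I'm pushing on.

>>> {"api": "arm_command", "payload": {"moves": [[[8, 0, 0], [0, 0, 0], -1], [[16, 0, 0], [0, 0, 0], -1], [[24, 0, 0], [0, 0, 0], -1], [[32, 0, 0], [0, 0, 0], -1], [[40, 0, 0], [0, 0, 0], -1], [[48, 0, 0], [0, 0, 0], -1], [[55, 0, 0], [0, 0, 0], -1]], "squeeze": 100}}

```text
time: 10.65
position: [568.9, -43.5, 53.9]
orientation: [2.546, 1.839, -0.001]
force: [-1.7, -3.1, -1.2]
finger_gap: 0.209
```

```bash
python3 chk.py 7; python3 go.py 533.0 -152.6 53.8 71.7
```

```text
popper frame TCP along -108.5 tip 71.5 lat 0.32 under z 50.1
t 10.75 pos [569.1 -42.4  53.9] yaw 71.7 tilt [0.0006 0.0011] F [ 0.1  0.6 -0.1] gap 0.212
shift [-116.0, 0.3, -0.1] turn [0.01, -0.07, 0.0]
```

View pics/k7.png

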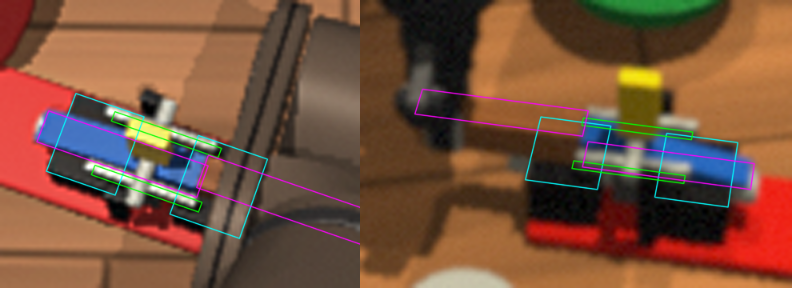

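>>> {"api": "arm_command", "payload": {"moves": [[[6, 0, 0], [0, 0, 0], -1], [[12, 0, 0], [0, 0, 0], -1], [[18, 0, 0], [0, 0, 0], -1], [[22, 0, 0], [0, 0, 0], -1], [[24.5, 0, 0], [0, 0, 0], -1], [[24.5, 0, 0], [0, 0, 0], -1], [[24.5, 0, 0], [0, 0, 0], -1]]}}

```text
time: 11.45
position: [576.5, -19.9, 53.9]
orientation: [-2.546, -1.84, -0.001]
force: [0.0, -0.5, -0.4]
finger_gap: 0.214
```

```bash
python3 chk.py 8; python3 go.py 533.0 -152.6 53.8 71.7;  python3 - <<'E'
from ov import *
for n in("top","scene"):
    draw(n,8,(265,175,385,265) if n=="top" else (260,205,380,295),6,[],f"pics/z{n}.png")
    p,d=load(n,8);P=cloud(n,d);hsv=cv2.cvtColor(p,cv2.COLOR_RGB2HSV);H,S,V=[hsv[...,i].astype(int) for i in range(3)]
    y=(H>22)&(H<34)&(S>170)&(P[...,2]>110)&(P[...,0]>550)&(P[...,0]<650)&(P[...,1]>20)&(P[...,1]<100);print(n,y.sum(),P[y].mean(0),np.percentile(P[y][:,2],[50,95]))
E
```

```text
popper frame TCP along -85.1 tip 94.9 lat 0.35 under z 50.1
t 11.55 pos [576.5 -20.1  53.9] yaw 71.69 tilt [0.     0.0003] F [ 0.1  0.8 -1.5] gap 0.213
shift [-139.4, 0.3, 0.0] turn [-0.0, -0.02, -0.01]
top 2 [597.58666974  60.66964805 111.35125945] [111.35125945 111.72317013]
scene 106 [609.01465752  62.30779238 123.52614554] [126.11882124 130.60263635]
```

View pics/zscene.png

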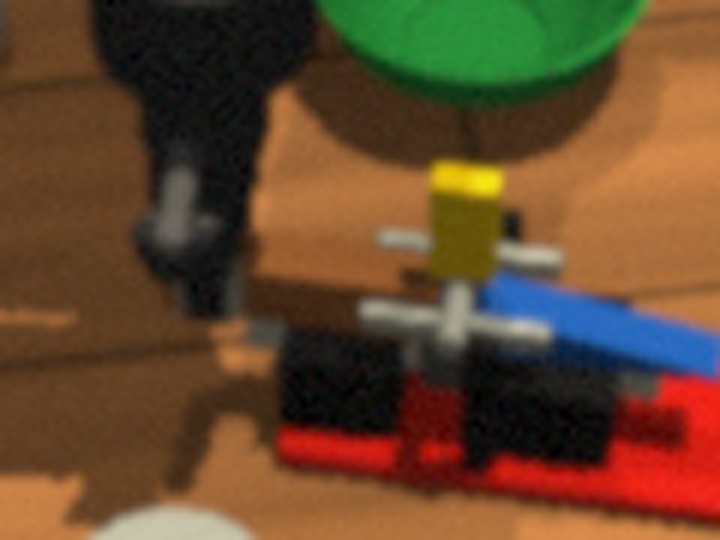

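View pics/ztop.png

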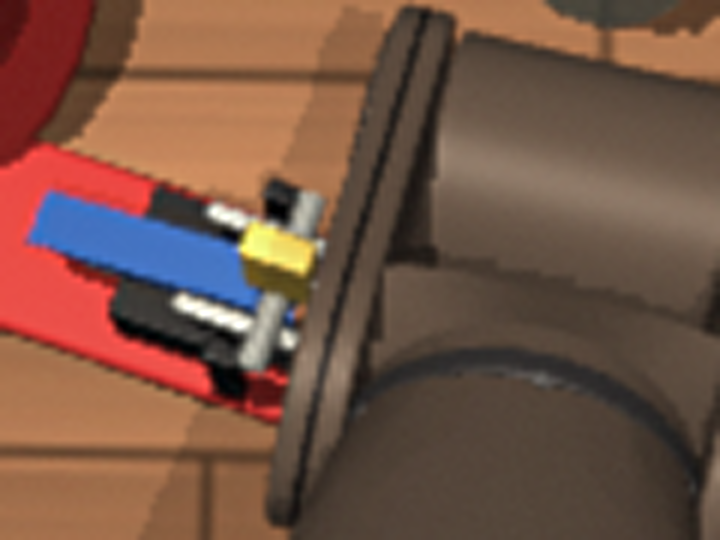

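The clip is up: the tab top is at about 130 mm, a 16 mm lift, with the handle step just behind the crossbar (scene px (337,258)). Now I'm drawing the wedge back.

>>> {"api": "arm_command", "payload": {"moves": [[[-10, 0, 0], [0, 0, 0], -1], [[-25, 0, 0], [0, 0, 0], -1], [[-45, 0, 0], [0, 0, 0], -1], [[-65, 0, 0], [0, 0, 0], -1], [[-90, 0, -1], [0, 0, 0], -1], [[-115, 0, -1], [0, 0, 0], -1], [[-145, 0, -2], [0, 0, 0], -1], [[-180, 0, -3], [0, 0, 0], -1]]}}

```text
time: 12.35
position: [518.8, -192.9, 56.8]
orientation: [-2.546, -1.84, 0.001]
force: [1.1, 0.5, -1.0]
finger_gap: 0.21
```

```bash
python3 chk.py 9; python3 go.py 503 -243 4.2 71.7
```

```text
popper frame TCP along -269.9 tip -89.9 lat 0.08 under z 53.5
t 12.45 pos [ 518.7 -195.7   57.3] yaw 71.42 tilt [ 0.0005 -0.002 ] F [-0.1 -0.  -0.5] gap 0.208
shift [-49.7, 0.1, 53.2] turn [0.06, 0.1, -0.28]
```

View pics/k9.png

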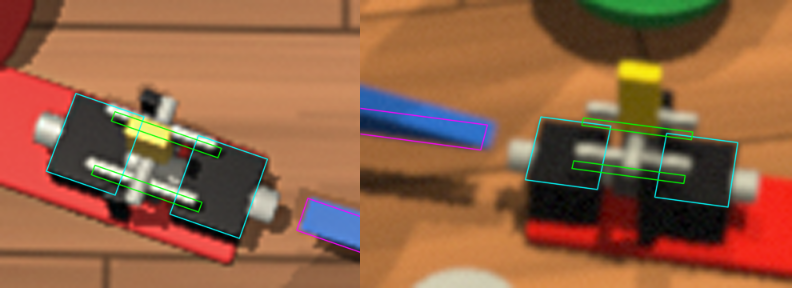

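The clip stays up with the wedge out. Laying the wedge down.

>>> {"api": "arm_command", "payload": {"moves": [[[-40, 0, 5], [0, 0, 0], -1], [[-50, 0, 30], [0, 0, 0], -1], [[-50, 0, 46], [0, 0, 0], -1], [[-50, 0, 51], [0, 0, 0], -1], [[-50, 0, 52], [0, 0, 0], -1], [[-50, 0, 52.5], [0, 0, 0], -1], [[-50, 0, 52.5], [0, 0, 0], -1]]}}

```text
time: 13.15
position: [504.6, -238.0, 4.6]
orientation: [2.545, 1.841, 0.0]
force: [0.3, 0.8, -1.3]
finger_gap: 0.213
```

```bash
python3 go.py 503 -243 3.8 71.7
```

```text
t 13.15 pos [ 504.6 -238.     4.6] yaw 71.76 tilt [ 0.0003 -0.    ] F [ 0.3  0.8 -1.3] gap 0.213
shift [-5.3, 0.0, 0.8] turn [0.02, -0.0, 0.06]
```

>>> {"api": "arm_command", "payload": {"moves": [[[0, 0, 0.5], [0, 0, 0], -1], [[0, 0, 0.5], [0, 0, 0], 1], [[0, 0, 0.5], [0, 0, 0], 1], [[0, 0, 0.5], [0, 0, 0], 1], [[0, 0, -40], [0, 0, 0], 1], [[0, 0, -90], [0, 0, 0], 1], [[0, 0, -140], [0, 0, 0], 1], [[0, 0, -170], [0, 0, 0], 1]]}}

```text
time: 13.95
position: [505.7, -239.6, 179.4]
orientation: [2.541, 1.836, 0.003]
force: [0.1, -0.3, 0.5]
finger_gap: 0.998
```

```bash
python3 - <<'E'
from h import *
grab("scene",10);grab("top",10)
for n in("top","scene"):
    p,d=load(n,10);P=cloud(n,d);hsv=cv2.cvtColor(p,cv2.COLOR_RGB2HSV);H,S,V=[hsv[...,i].astype(int) for i in range(3)]
    y=(H>20)&(H<36)&(S>150)&(P[...,2]>122)&(P[...,0]>550)&(P[...,0]<650)&(P[...,1]>20)&(P[...,1]<100);print(n,y.sum(),rect(P[y]),P[y].mean(0).round(1),V[y].mean())
im=np.hstack([cv2.imread('pics/scene10.png')[180:330,150:400],cv2.imread('pics/top10.png')[160:310,270:520]]);cv2.imwrite('pics/c10.png',cv2.resize(im,None,fx=1.6,fy=1.6))
E
python3 go.py 603 61 170 71.7
```

```text
top 21 (array([602.9,  62.1]), array([22.6,  9.6]), 76.06) [599.7  61.  127.8] 175.0
scene 74 (array([604.8,  62. ]), array([23.4, 16.8]), 69.13) [607.9  61.6 127.5] 193.01351351351352
t 14.05 pos [ 507.4 -240.7  181.4] yaw 71.7 tilt [ 0.0104 -0.0073] F [ 0.9 -0.2  0.9] gap 1.0
shift [316.6, -4.0, 10.2] turn [0.7, 0.21, 0.01]
```

View pics/c10.png

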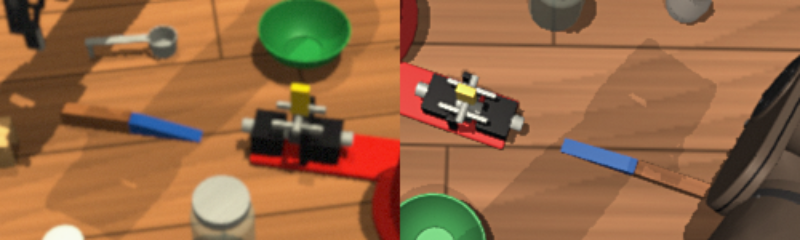

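The wedge lies flat on the shelf, clear of everything, and the clip is still raised, with its tab at scene px (338,241).

>>> {"api": "arm_command", "payload": {"moves": [[[45, -1, 5], [0, 0, 0], 1], [[90, -1, 5], [0, 0, 0], 1], [[140, -2, 5], [0, 0, 0], 1], [[190, -2, 5], [0, 0, 0], 1], [[240, -2, 5], [0, 0, 0], 1], [[285, -2, 5], [0, 0, 0], 1], [[316, -3, 5], [0, 0, 0], 1], [[316, -3, 5], [0, 0, 0], 1]]}}

```text
time: 14.85
position: [600.4, 66.0, 168.0]
orientation: [-2.541, -1.845, 0.001]
force: [-0.2, 0.7, -0.3]
finger_gap: 1.001
```

>>> {"api": "arm_command", "payload": {"moves": [[[0, 0, 0], [0, 0, 0], 1], [[0, 0, 0], [0, 0, 0], 1]]}}

```text
time: 15.05
position: [600.0, 61.5, 168.5]
orientation: [-2.547, -1.838, 0.002]
force: [0.7, -0.4, -0.7]
finger_gap: 0.998
```

```bash
python3 go.py 603.8 62 93 71.7
```

```text
t 15.05 pos [600.   61.5 168.5] yaw 71.65 tilt [-0.0016 -0.0002] F [ 0.7 -0.4 -0.7] gap 0.998
shift [1.7, 3.5, 75.5] turn [-0.08, 0.04, -0.05]
```

>>> {"api": "arm_command", "payload": {"moves": [[[2, 3.5, 25], [0, 0, 0], 1], [[2, 3.5, 50], [0, 0, 0], 1], [[2, 3.5, 70], [0, 0, 0], 1], [[2, 3.5, 74], [0, 0, 0], 1], [[2, 3.5, 74], [0, 0, 0], 1], [[2, 3.5, 74], [0, 0, 0], 1]]}}

```text
time: 15.65
position: [605.4, 62.4, 96.7]
orientation: [2.546, 1.838, 0.002]
force: [0.5, 0.3, 0.7]
finger_gap: 1.001
```

```bash
python3 go.py 603.8 62 93 71.7;python3 - <<'E'
from h import *
grab("scene",11)
cv2.imwrite('pics/c11.png',cv2.resize(cv2.imread('pics/scene11.png')[180:300,270:410],None,fx=5,fy=5,interpolation=2))
E
```

```text
t 15.65 pos [605.4  62.4  96.7] yaw 71.64 tilt [ 0.0021 -0.0002] F [0.5 0.3 0.7] gap 1.001
shift [-0.9, -1.4, 3.7] turn [0.12, -0.03, -0.06]
```

View pics/c11.png

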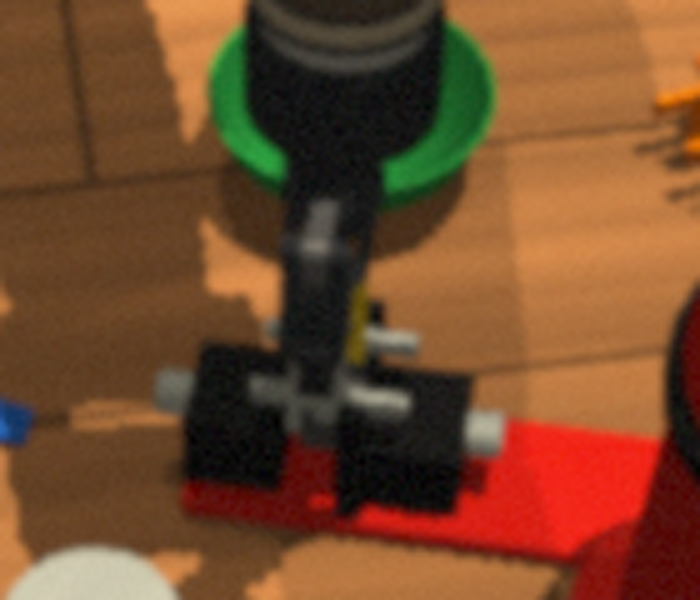

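>>> {"api": "arm_command", "payload": {"moves": [[[0, -1, 2], [0, 0, 0], 1], [[0, -1, 2], [0, 0, 0], -1], [[0, -1, 2], [0, 0, 0], -1], [[0, -1, 2], [0, 0, 0], -1], [[0, -1, 2], [0, 0, 0], -1], [[0, -1, 2], [0, 0, 0], -1], [[0, -1, 2], [0, 0, 0], -1], [[0, -1, 2], [0, 0, 0], -1]], "squeeze": 60}}

```text
time: 16.5
position: [603.8, 63.4, 93.5]
orientation: [2.546, 1.84, 0.001]
force: [0.5, 0.5, 0.2]
finger_gap: 0.134
```

```bash
python3 go.py 603.8 62 180 71.7
```

```text
t 16.5 pos [603.8  63.4  93.5] yaw 71.7 tilt [ 0.0004 -0.    ] F [0.5 0.5 0.2] gap 0.134
shift [-1.3, 0.5, -86.5] turn [0.02, -0.01, 0.0]
```

>>> {"api": "arm_command", "payload": {"moves": [[[0, 0, -10], [0, 0, 0], -1], [[0, 0, -20], [0, 0, 0], -1], [[0, 0, -35], [0, 0, 0], -1], [[0, 0, -60], [0, 0, 0], -1], [[0, 0, -85], [0, 0, 0], -1], [[0, 0, -110], [0, 0, 0], -1], [[0, 0, -110], [0, 0, 0], -1]]}}

```text
time: 17.2
position: [606.4, 63.4, 209.7]
orientation: [2.541, 1.836, 0.013]
force: [0.3, 0.2, -0.1]
finger_gap: 0.133
```

```bash
python3 go.py 418 102 200 71.7;python3 - <<'E'
from h import *
grab("scene",12)
cv2.imwrite('pics/c12.png',cv2.resize(cv2.imread('pics/scene12.png')[130:310,230:430],None,fx=3.3,fy=3.3,interpolation=2))
E
```

```text
t 17.2 pos [606.4  63.4 209.7] yaw 71.71 tilt [ 0.0104 -0.0006] F [ 0.3  0.2 -0.1] gap 0.133
shift [-22.5, -191.1, 7.7] turn [0.58, -0.15, 0.01]
```

View pics/c12.png

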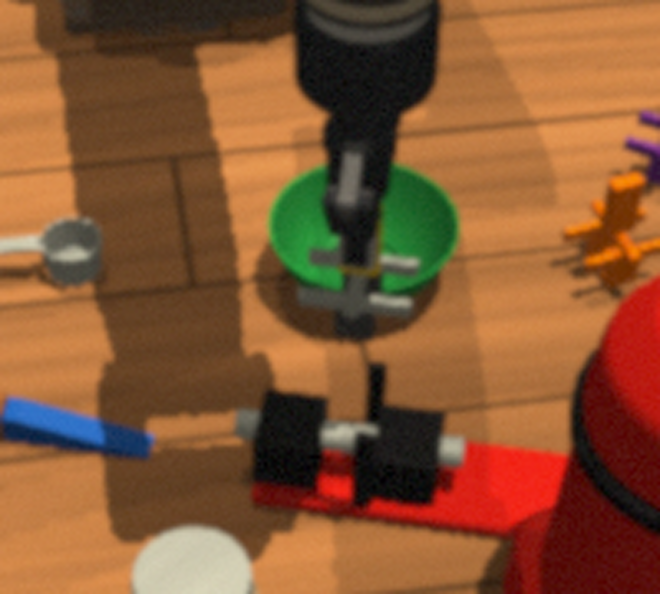

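>>> {"api": "arm_command", "payload": {"moves": [[[-5, -45, 5], [0, 0, 0], -1], [[-10, -90, 5], [0, 0, 0], -1], [[-16, -140, 5], [0, 0, 0], -1], [[-21, -175, 5], [0, 0, 0], -1], [[-22, -188, 5], [0, 0, 0], -1], [[-22, -188, 5], [0, 0, 0], -1], [[-22, -188, 5], [0, 0, 0], -1]]}}

```text
time: 17.95
position: [418.2, 101.5, 197.8]
orientation: [-2.546, -1.84, 0.001]
force: [0.1, -0.4, -0.3]
finger_gap: 0.13
```

```bash
python3 go.py 420 102 75 71.7;python3 - <<'E'
from h import *
grab("scene",13)
cv2.imwrite('pics/c13.png',cv2.resize(cv2.imread('pics/scene13.png')[110:270,250:430],None,fx=3.3,fy=3.3,interpolation=2))
E
```

```text
t 17.95 pos [418.2 101.5 197.8] yaw 71.71 tilt [-0.0004 -0.0001] F [ 0.1 -0.4 -0.3] gap 0.13
shift [1.0, 1.6, 122.8] turn [-0.02, 0.01, 0.01]
```

View pics/c13.png

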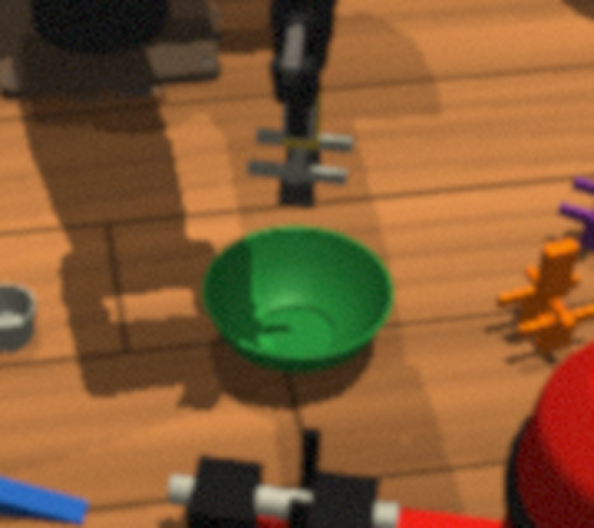

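>>> {"api": "arm_command", "payload": {"moves": [[[1, 1, 30], [0, 0, 0], -1], [[1, 1, 60], [0, 0, 0], -1], [[1, 1, 90], [0, 0, 0], -1], [[1, 1, 110], [0, 0, 0], -1], [[1, 1, 122], [0, 0, 0], -1], [[1, 1, 122], [0, 0, 0], -1], [[1, 1, 122], [0, 0, 0], -1]]}}

```text
time: 18.7
position: [420.5, 102.1, 77.0]
orientation: [2.546, 1.839, 0.001]
force: [0.3, 0.5, -0.9]
finger_gap: 0.131
```

```bash
python3 go.py 420 102 62 71.7
```

```text
t 18.7 pos [420.5 102.1  77. ] yaw 71.69 tilt [0.0008 0.    ] F [ 0.3  0.5 -0.9] gap 0.131
shift [-0.3, -0.5, 15.0] turn [0.04, -0.01, -0.01]
```

>>> {"api": "arm_command", "payload": {"moves": [[[0, 0, 4], [0, 0, 0], -1], [[0, 0, 8], [0, 0, 0], -1], [[0, 0, 11], [0, 0, 0], -1], [[0, 0, 13], [0, 0, 0], -1], [[0, 0, 13], [0, 0, 0], -1]]}}

```text
time: 19.2
position: [419.2, 102.2, 63.2]
orientation: [-2.546, -1.84, 0.001]
force: [-0.7, 0.4, -0.7]
finger_gap: 0.129
```

>>> {"api": "arm_command", "payload": {"moves": [[[0, 0, 2], [0, 0, 0], -1], [[0, 0, 4], [0, 0, 0], -1], [[0, 0, 5], [0, 0, 0], -1], [[0, 0, 5], [0, 0, 0], -1]]}}

```text
time: 19.6
position: [419.3, 102.2, 58.2]
orientation: [-2.546, -1.84, 0.001]
force: [0.5, -0.6, -0.9]
finger_gap: 0.131
```

>>> {"api": "arm_command", "payload": {"moves": [[[0, 0, 1], [0, 0, 0], -1], [[0, 0, 1], [0, 0, 0], -0.3], [[0, 0, 1], [0, 0, 0], -0.3], [[0, 0, 1], [0, 0, 0], -0.3], [[0, 0, -20], [0, 0, 0], -0.3], [[0, 0, -50], [0, 0, 0], -0.3], [[0, 0, -90], [0, 0, 0], -0.3], [[0, 0, -130], [0, 0, 0], -0.3]]}}

```text
time: 20.4
position: [419.0, 102.2, 189.5]
orientation: [-2.546, -1.84, 0.001]
force: [0.9, 0.1, -0.4]
finger_gap: 0.354
```

>>> {"api": "arm_command", "payload": {"moves": [[[0, 50, -10], [0, 0, 0], 0], [[0, 100, -10], [0, 0, 0], 0], [[-50, 100, -10], [0, 0, 0], 0], [[-100, 100, -10], [0, 0, 0], 0], [[-140, 100, -10], [0, 0, 0], 0], [[-140, 100, -10], [0, 0, 0], 0]]}}

```text
time: 21.0
position: [469.6, -65.7, 198.2]
orientation: [2.551, 1.833, -0.002]
force: [-0.2, 0.6, -0.3]
finger_gap: 0.497
```

Run:
```python
from h import *
for n in("scene","top"):
    p,d=grab(n,14);P=cloud(n,d);hsv=cv2.cvtColor(p,cv2.COLOR_RGB2HSV);H,S,V=[hsv[...,i].astype(int) for i in range(3)]
    y=(H>20)&(H<36)&(S>150)&(P[...,0]>340)&(P[...,0]<500)&(P[...,1]>20)&(P[...,1]<190)&(P[...,2]>60)
    if y.any(): print(n,y.sum(),P[y].mean(0).round(1),"ztop",P[y][:,2].max())
    g=(H>50)&(H<75)&(S>120)&(P[...,0]>330)&(P[...,0]<510)&(P[...,1]>20)&(P[...,1]<190)&(P[...,2]>48)
    if g.any(): print("rim",cv2.minEnclosingCircle(P[g][:,:2].astype(np.float32)))
    for t,z in(("jar",0),("shaker",0),("scoop",0)):
        print(t,[np.round(ray(n,q["centre"],z),0) for q in spotter.mark_of(n,t)[:1]])
im=np.hstack([cv2.imread('pics/scene14.png')[140:360,130:410],cv2.imread('pics/top14.png')[130:350,240:520]]);cv2.imwrite('pics/c14.png',cv2.resize(im,None,fx=1.42,fy=1.42))
a=cv2.resize(cv2.imread('pics/scene14.png')[150:240,290:390],None,fx=6,fy=6,interpolation=2);cv2.imwrite('pics/c15.png',a)
```

```text
scene 132 [425.2 100.2  80.5] ztop 95.9513499964977
rim ((417.8379821777344, 103.151611328125), 70.82884979248047)
jar [array([756., -60.,   0.])]
shaker [array([ 761., -238.,    0.])]
scoop [array([ 390., -110.,    0.])]
top 21 [418.9  94.5  87.9] ztop 95.2883593407073
rim ((417.1522216796875, 102.39299011230469), 68.39149475097656)
jar [array([761., -52.,   0.])]
shaker [array([ 757., -232.,    0.])]
scoop []
```

View pics/c14.png

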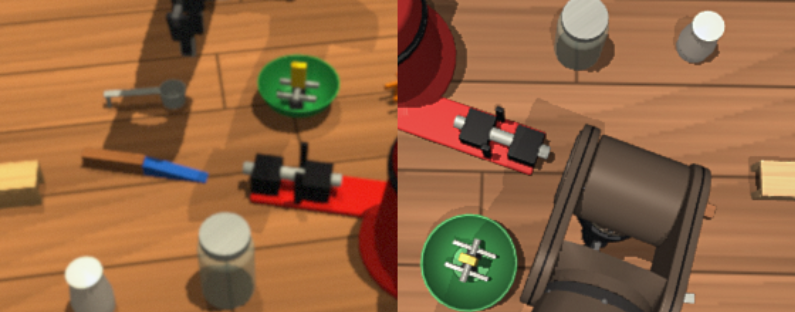

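View pics/c15.png

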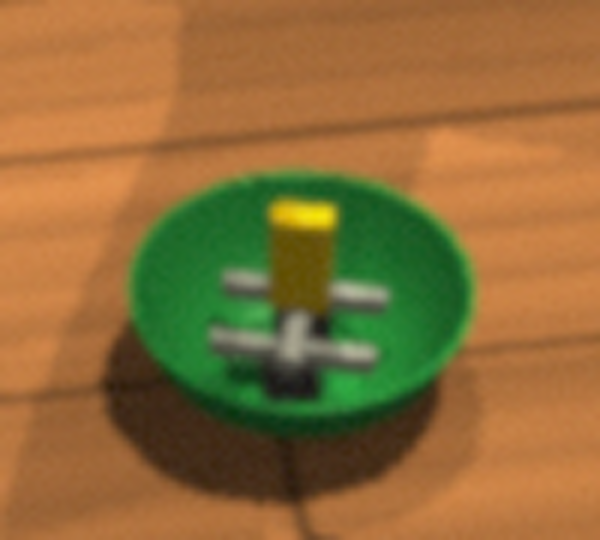

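The clip stands in the middle of the upright bowl (scene px (340,192)). The wedge lies flat on the shelf, clear of the popper, at scene px (205–275,260). The jar, shaker and scoop look unmoved.

```bash
python3 -c "
from rig import arm
print(arm.finish_job())"
```

```text
the job is handed in; nothing more can be done
None
```

The clip is off the popper's rod and in the green bowl, and the job was handed in at about 21 s of the 67 s allowed; no verdict was reported.

- **Wedge:** I drew it about 143 mm out of the sleeve, regripped it by the handle and pushed it under the crossbar until the tip was about 95 mm past. The clip's tab top then read about 130 mm, which is a lift of about 16 mm. I drew the wedge back and laid it on the shelf with its tip about 70 mm short of the popper.
- **Clip:** It stayed raised on its own. I lifted it off by the tab and released it in the bowl.

**Last checks:**
- **Clip in the bowl:** It stands upright, with its origin about 31 mm above the bowl's underside. The two cameras put the tab within about 10 mm of the bowl's axis.
- **Bowl:** It had not moved by more than about 2.5 mm.
- **Wedge:** It lies flat, clear of bowl and popper.
- **Jar and shaker:** Their position estimates changed by less than about 13 mm, within detector scatter.
- **Scoop:** The scene camera agreed to about 4 mm. The top camera did not report it in the last picture; the arm hid it there.

I could not measure the jaw spread or contact forces. I judged those from the clip's height and the pictures.

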